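# Lock the last quarter-turn fastener of the filter cover

## Robot

A 6-joint arm with a two-finger parallel gripper is mounted at the origin on a cart in front of the work surface, level with it; the furniture and walls round the work are solid. World frame = base frame: x ahead of the robot, y to its left, z up, the work surface at z = 0. Lengths are in m, angles in rad, forces in N, time in s.
With the tool pointing down it reaches from about 0.25 to 0.8 m from the base axis. Payload 8.5 kg.
Tool frame: the origin (TCP) lies midway between the tips of the shut fingers; the grasp point (between the pads) lies 19 mm behind it; z points along the fingers, y is the direction in which the jaws open and shut (so a half turn about z gives the same grasp; the last joint's range is limited). The gripper opens to 85 mm and grips with 20 to 120 N. Pads are 22 mm wide; open, the fingers measure 114 mm over their backs; the gripper's body (76 mm by 85 mm) begins 54 mm behind the grasp point. The pads swing forward as they close: fully open they stand 13 mm farther back than shut.
Start: joints at [1.113, 0.238, -0.013, 1.319, 0, 1.571], TCP at [0.232, 0.471, 0.196] pointing down, gripper open.
Joint ranges: [-2.66, 2.66], [-1.03, 1.9], [-1.14, 1.46], [-1.82, 2.27], [-1.45, 1.34], [-3.14, 3.14]. Speed limits (rad/s): [2.22, 2.22, 2.79, 3.14, 3.14, 3.14].

## Interface

Orientations are given as a unit quaternion [x, y, z, w].
In Python, from rig import manip, vision, close_job gives the robot as it stands.
- The arm moves only by the shell command python3 -m inch 'ROWS' [FORCE]. ROWS is JSON, a list of rows, each a list of 7 numbers: the shift along the tool's x, y, z in mm, then the turn, a rotation vector about the tool's x, y, z in degrees, then the closure, from -1 (fully open) to 1 (shut), so that 0 is half open. In form: [[x, y, z, ax, ay, az, claw], ...]. A call has 1 to 8 rows; each row is the pose to reach, as a shift and turn from the pose commanded when the call began, along the tool's axes at that moment; what a row does not reach only later rows make up. A row lasts 1/8 s, in which the tool goes at most 62.5 mm and 10.7 degrees, less where a joint would pass 70% of its speed; a pose out of reach is approached as far as the arm can. A call with a gripper value outside its range is refused whole. The fingers move at their own pace and stop on an object; FORCE is the grip in N (left out, the last holds). Time passes only in rows, so rows that repeat a pose let the fingers close. It gives the time, the measured TCP pose, the force and the opening at its end, in the units of the state.
- manip.state(): the state, without advancing time (a new reading comes with each control period).
- vision.camera(name): name is "side" or "top"; returns a dict with "img" (384x512x3 uint8, red, green, blue), "z_map" (384x512 float32, m along the optical axis (not along the pixel's ray), 0 where there is no reading), "K" (3x3 intrinsics, pixels), "eye" and "rotation" of the camera in the world. Camera axes: x right, y up, looking along -z (the intrinsics and any distortion apply to the point x, -y, -z); pixel columns grow to the right and rows downward; lengths in m; the calibration is good to about 2 mm. A picture is of the moment at which its call begins.
- close_job(): hands the job in, once; it reports no verdict.
The state is a dict: "t": time; "qpos": joint angles; "joint_vel": joint speeds; "tau": joint torques, N m; "ee_pos": TCP position; "eef_rot": TCP orientation; "contact_force": force on the tool from outside, world axes, zero at the start; "ft_torque": the same for the moment, N m; "width": finger opening in m.
Only numpy, scipy, OpenCV 4.12 (cv2) and the standard library are available. Lean on these libraries where they do the work, as an engineer would, in place of code of your own. Each camera call takes 0.05 s, during which the arm holds its last target.

## Task

The cover of the low grey filter unit on the lab table is held by three quarter-turn wing fasteners, and one was left open after the filter change: its wing stands crosswise to the other two. Turn that wing clockwise, seen from above, until it drops into its locked detent in line with the other two, then let go. Leave the two locked fasteners locked.

Things in the scene. Friction and masses are not known exactly. Their poses are not given: they have to be found in the camera images.
- fastener_open_wing (a point): Centre of the open fastener's dark steel wing, an upright flat grip 38 mm long, 9 thick, 22 tall (11 above and below this point). x runs along its length, y across its thickness, z up the turning axis; the frame turns and sinks with it. Below: a 43 mm round seat with cam sectors, at most 8 mm high, on the cover, 62 mm above the table. At any of the three places.
- fastener_open (a joint): Wing turn in rad, growing clockwise from above: 0 open (wing parallel to the unit's short edges), 1.571 locked, at a hard stop (parallel to the long edges). Starts at 0.1 to 0.35 and stays where left (about 0.04 N m). Past 1.42 nothing holds it up: its spring (6 N) drops it 5 mm into the detent, at the latest when let go. Open, the wing's centre is 88 mm above the table; locked, 83.
- fastener_b (a joint): Same fastener, starts locked at 1.571 and must stay; turning it back lowers the value. The grey filter unit is fixed, 210 x 250 x 62 mm; two fasteners sit 160 mm apart by the long louvred front edge, 45 mm in, one 45 mm in from the middle of the long hinged edge.
- fastener_c (a joint): Third fastener, identical, at the remaining place (the nearest two axes are 144 mm apart): starts locked at 1.571 and must stay there; turning it back lowers the value.

How it is judged:
By the outcome, as a careful person would: the job done as asked, in the order asked, and still so for the second after the job is handed in, with the robot touching nothing.
It also fails if it takes over 35 s, if anything falls off the work surface, if the arm or the gripper's body presses on something with over 40 N, if the wrist force passes 120 N, or if a joint passes its speed limit or range.

## Working session

There is one attempt and no reset: what is moved stays moved. The work goes in short steps, Python scripts to look and compute and a shell command to move; the robot and the scene stay as the last step left them, time stands still between calls to the robot, and variables do not carry over. Pictures are saved under pics/ and viewed, and the job is handed in when it is done.

```bash
mkdir -p pics; ls; python3 - <<'E'
from rig import manip, vision
import cv2,numpy as np
print(manip.state())
for n in("top","side"):
    c=vision.camera(n); np.savez(f"{n}0.npz",**c); cv2.imwrite(f"pics/{n}0.png",c["img"][:,:,::-1]); print(n,c["K"],c["eye"],c["rotation"],[k for k in c])
E
```

```text
pics
{'t': 0.0, 'qpos': array([ 1.11299921e+00,  2.38842918e-01, -1.42580111e-02,  1.31921171e+00,
        1.64646126e-05,  1.57079479e+00]), 'joint_vel': array([ 0.00242767,  0.00067483, -0.00094833,  0.00100483,  0.0006287 ,
        0.00037819]), 'tau': array([ 1.40520874e-04, -5.38774395e+01,  3.46439981e+01,  1.84610579e-02,
        4.21739196e-05, -1.62846965e-05]), 'ee_pos': array([0.23182108, 0.47051661, 0.19524362]), 'eef_rot': array([ 2.26904138e-01,  9.73916802e-01, -7.36511849e-04, -1.80047260e-04]), 'contact_force': array([-0.2520189 ,  0.38981272, -0.61368065]), 'ft_torque': array([ 0.0181684 , -0.02317446,  0.02799551]), 'width': 0.08530459087031049}
top [[488.43068159   0.         263.04857941]
 [  0.         488.43068159 198.28886844]
 [  0.           0.           1.        ]] [ 0.36371049 -0.17364308  0.95113632] [ 0.07301569 -0.06006588 -0.69900617  0.70883791] ['img', 'z_map', 'K', 'eye', 'rotation']
side [[423.80409876   0.         250.61334059]
 [  0.         423.80409876 187.51387982]
 [  0.           0.           1.        ]] [ 0.48570187 -0.92395174  0.54570119] [ 0.50813101 -0.00527805 -0.02385119  0.8609333 ] ['img', 'z_map', 'K', 'eye', 'rotation']
```

View pics/top0.png

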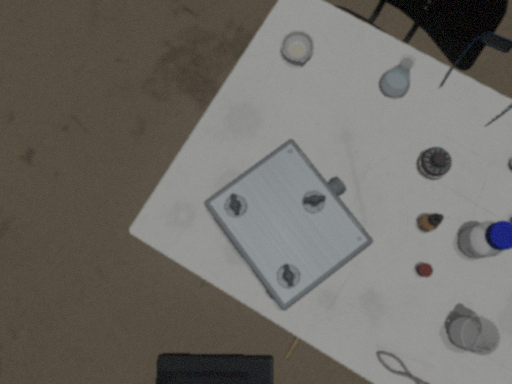

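View pics/side0.png

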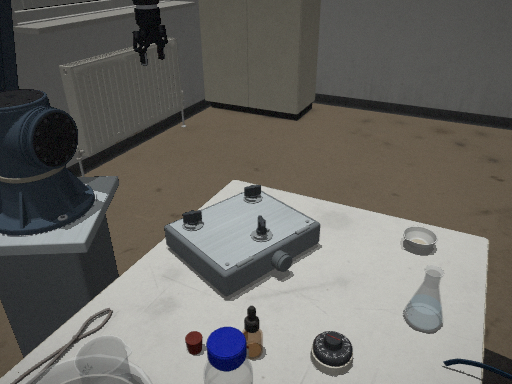

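The top view shows the unit with wings near (236,206), (314,201) and (288,275). I'll enlarge it and measure.

```bash
cat > h.py <<'E'
import numpy as np
from scipy.spatial.transform import Rotation as R
def cam(n):
    return dict(np.load(n))
def world(c,u,v,z=None,d=None):
    K=c["K"]; r=np.array([(u-K[0,2])/K[0,0],-(v-K[1,2])/K[1,1],-1.])
    M=R.from_quat(c["rotation"]) .as_matrix() if c["rotation"].shape==(4,) else c["rotation"]
    w=M@r
    s=d if d is not None else (z-c["eye"][2])/w[2]
    return c["eye"]+s*w
def cloud(c):
    v,u=np.mgrid[:384,:512]; K=c["K"];d=c["z_map"]
    p=np.stack([(u-K[0,2])/K[0,0]*d,-(v-K[1,2])/K[1,1]*d,-d],-1)
    return p@R.from_quat(c["rotation"]).as_matrix().T+c["eye"]
E
python3 - <<'E'
from h import *
import cv2
c=cam("top0.npz"); P=cloud(c)
im=c["img"][130:320,190:390,::-1]; cv2.imwrite("pics/top0z.png",cv2.resize(im,None,fx=3,fy=3,interpolation=cv2.INTER_CUBIC))
z=P[...,2]
for u,v in((400,130),(265,215),(300,240),(290,170)): print(u,v,P[v,u])
m=(z>.072)&(z<.11)&(c["z_map"]>0)
m[:130]=0;m[320:]=0;m[:,:190]=0;m[:,390:]=0
n,l,st,ce=cv2.connectedComponentsWithStats(m.astype(np.uint8))
for i in range(1,n):
    if st[i,4]<8: continue
    q=P[l==i]; mu=q.mean(0); w,V=np.linalg.eigh(np.cov(q[:,:2].T)); print(ce[i],st[i,4],mu,q[:,2].max(),np.sqrt(w),np.degrees(np.arctan2(V[1,1],V[0,1]))%180)
s=cam("side0.npz"); P=cloud(s);z=P[...,2]
cv2.imwrite("pics/side0z.png",cv2.resize(s["img"][170:300,155:335,::-1],None,fx=4,fy=4,interpolation=cv2.INTER_CUBIC))
m=(z>.074)&(z<.11)&(s["z_map"]>0)
m[:170]=0;m[300:]=0;m[:,:155]=0;m[:,335:]=0
n,l,st,ce=cv2.connectedComponentsWithStats(m.astype(np.uint8))
for i in range(1,n):
    if st[i,4]<8: continue
    q=P[l==i]; mu=q.mean(0); w,V=np.linalg.eigh(np.cov(q[:,:2].T)); print(ce[i],st[i,4],mu,q[:,2].max(),np.sqrt(w),np.degrees(np.arctan2(V[1,1],V[0,1]))%180)
E
```

```text
400 130 [ 6.89488573e-01 -4.30252268e-01 -3.46364864e-04]
265 215 [ 0.50205852 -0.16002247  0.06120917]
300 240 [ 0.4570499  -0.22465524  0.05872359]
290 170 [ 0.58778155 -0.20558633  0.06190233]
[235.0070922  204.33333333] 141 [ 0.51631317 -0.10637639  0.08954021] 0.09760219946828752 [0.00389368 0.0099454 ] 14.936400570661561
[314.59537572 199.80346821] 173 [ 0.52583248 -0.24867891  0.09207526] 0.10350621960222528 [0.00383052 0.00999513] 96.60880651499504
[288.44295302 275.84563758] 149 [ 0.39100107 -0.2028457   0.09004535] 0.09597373080187199 [0.00394174 0.00974324] 15.461600837715082
[251.95906433 190.26315789] 171 [ 0.51974272 -0.1066484   0.08678989] 0.09696988855034977 [0.00273994 0.01062837] 12.85855753170955
[191.77777778 216.34722222] 216 [ 0.39431177 -0.20427349  0.08672737] 0.09697903553466974 [0.00277781 0.01052387] 15.14307969511782
[261.04761905 226.11564626] 147 [ 0.52983226 -0.25400982  0.09055872] 0.10166761843714572 [0.00428122 0.00927125] 98.22157539746425
```

View pics/top0z.png

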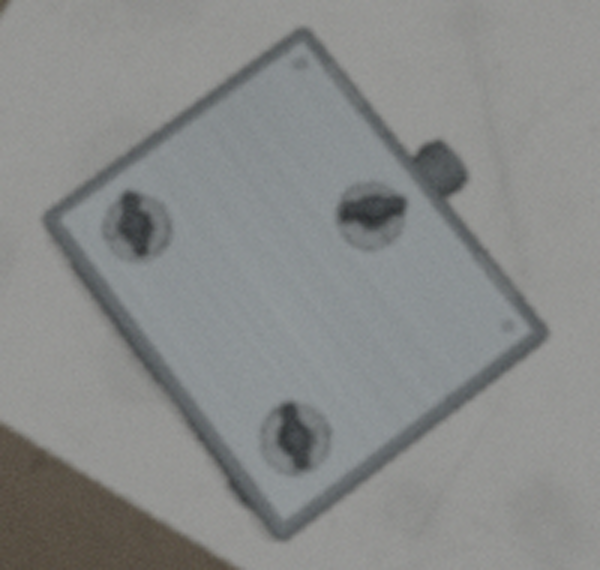

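View pics/side0z.png

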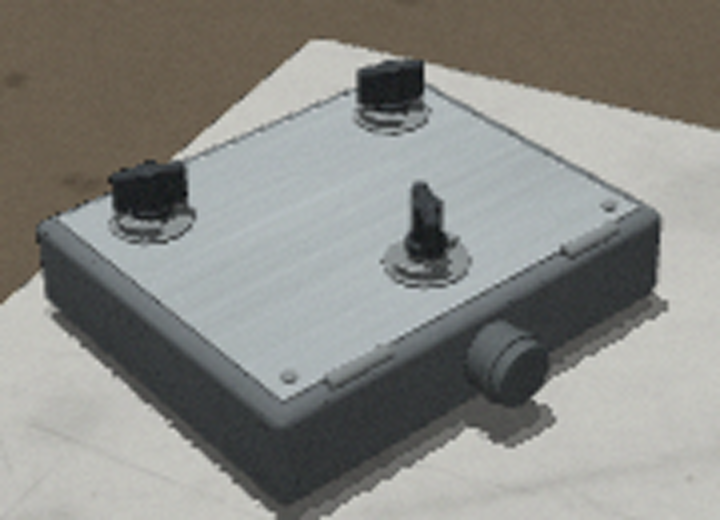

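The open wing is the one near the hinged edge, at top-view (314,200); its wing stands crosswise. The locked wings read about 15° while the long edge reads about 37.6°. I'll check this with a rectified view.

```bash
python3 - <<'E'
from h import *
import cv2
c=cam("top0.npz");s=cam("side0.npz")
# orthorectify at given z: rows x down->up, columns y: image up = +x, left = +y
def rect(c,z,x0=.34,x1=.64,y0=-.36,y1=-.03,res=.0006):
    xs=np.arange(x1,x0,-res);ys=np.arange(y1,y0,-res)
    X,Y=np.meshgrid(xs,ys,indexing='ij');p=np.stack([X,Y,np.full_like(X,z)],-1)-c["eye"]
    q=p@R.from_quat(c["rotation"]).as_matrix();K=c["K"]
    u=K[0,0]*q[...,0]/-q[...,2]+K[0,2];v=K[1,1]*(-q[...,1])/-q[...,2]+K[1,2]
    return cv2.remap(c["img"],u.astype(np.float32),v.astype(np.float32),cv2.INTER_CUBIC)[:,:,::-1]
cv2.imwrite("pics/rt.png",rect(c,.095));cv2.imwrite("pics/rs.png",rect(s,.095))
for n,c in(("top",c),("side",s)):
    P=cloud(c)
    for name,(x,y),lo in(("a",(.517,-.106),.086),("c",(.393,-.2035),.086),("open",(.528,-.2515),.091)):
        m=(np.hypot(P[...,0]-x,P[...,1]-y)<.026)&(P[...,2]>lo)&(P[...,2]<.112)
        q=P[m];r=cv2.minAreaRect((q[:,:2]*1000).astype(np.float32));w,V=np.linalg.eigh(np.cov(q[:,:2].T))
        print(n,name,m.sum(),q.mean(0),r,np.degrees(np.arctan2(V[1,1],V[0,1]))%180, np.percentile(q[:,2],90))
    m=(P[...,2]>.055)&(P[...,2]<.067)&(P[...,0]>.3)&(P[...,0]<.7)&(P[...,1]>-.4)&(P[...,1]<0)
    print(n,cv2.minAreaRect((P[m][:,:2]*1000).astype(np.float32)))
E
```

```text
top a 117 [ 0.51676585 -0.10606141  0.09236373] ((517.0436401367188, -105.75214385986328), (35.98223114013672, 13.007640838623047), 6.523728370666504) 15.600968385348267 0.09460887226732755
top c 127 [ 0.39119565 -0.20326616  0.09262447] ((391.5728454589844, -203.01632690429688), (37.00338363647461, 12.917983055114746), 6.811176300048828) 14.712291623707046 0.09477956006792536
top open 121 [ 0.52730519 -0.24927214  0.09695205] ((526.9459838867188, -249.0445098876953), (13.618135452270508, 35.77720642089844), 3.6192800998687744) 96.61162099278201 0.0990854764191802
top ((491.01531982421875, -201.90249633789062), (249.20115661621094, 209.1703643798828), 37.66413879394531)
side a 94 [ 0.51979981 -0.10593487  0.09221679] ((519.68017578125, -104.16728210449219), (35.17108917236328, 15.581915855407715), 28.003753662109375) 12.978405094328224 0.09591540431047049
side c 121 [ 0.39398232 -0.2035346   0.09224423] ((393.9441833496094, -201.61508178710938), (36.88392639160156, 15.313377380371094), 25.72389793395996) 15.853045802620898 0.09605034371053023
side open 78 [ 0.53005328 -0.25155996  0.09844617] ((530.1620483398438, -248.6143035888672), (38.31644821166992, 11.529258728027344), 86.32952880859375) 96.64451004842005 0.10078141963926543
side ((493.4972229003906, -200.2200164794922), (250.71368408203125, 210.4734649658203), 38.076107025146484)
```

View pics/rt.png

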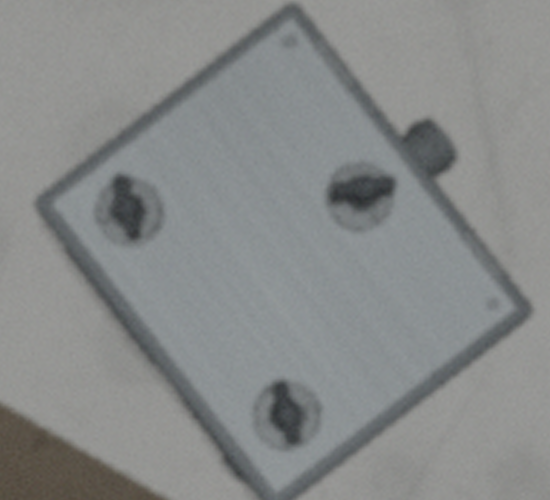

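View pics/rs.png

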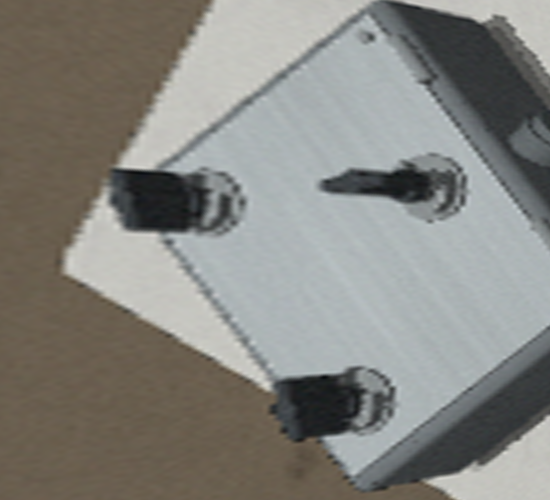

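```bash
cat >> h.py <<'E'
def goal(x,y,z,jaw):
    from rig import manip
    s=manip.state(); M=R.from_quat(s["eef_rot"])
    a=np.radians(jaw); yv=np.array([np.cos(a),np.sin(a),0]); zv=np.array([0,0,-1.]); xv=np.cross(yv,zv)
    G=R.from_matrix(np.stack([xv,yv,zv],1))
    cur=M.as_matrix()
    print("t",s["t"],"pos",s["ee_pos"].round(4),"jawdeg",np.degrees(np.arctan2(cur[1,1],cur[0,1])).round(2),"F",s["contact_force"].round(1),"T",s["ft_torque"].round(2),"w",s["width"].round(4),"q",s["qpos"].round(2))
    print("shift mm",(M.inv().apply(np.array([x,y,z])-s["ee_pos"])*1000).round(1),"rot",np.degrees((M.inv()*G).as_rotvec()).round(1))
E
python3 -c "
from h import *
goal(.5285,-.2495,.160,6.6)"
```

```text
Traceback (most recent call last):
  File "h.py", line 21, in goal
    print("t",s["t"],"pos",s["ee_pos"].round(4),"jawdeg",np.degrees(np.arctan2(cur[1,1],cur[0,1])).round(2),"F",s["contact_force"].round(1),"T",s["ft_torque"].round(2),"w",s["width"].round(4),"q",s["qpos"].round(2))
                                                                                                                                                                            ^^^^^^^^^^^^^^^^
AttributeError: 'float' object has no attribute 'round'
```

```bash
sed -i 's/s\["width"\].round(4)/round(s["width"],4)/' h.py
python3 -c "
from h import *
goal(.5285,-.2495,.160,6.6)"
```

```text
t 0.1 pos [0.2319 0.4706 0.1954] jawdeg 63.77 F [-0.6  0.7  0.2] T [-0.   -0.   -0.07] w 0.0855 q [ 1.11  0.24 -0.01  1.32 -0.    1.57]
shift mm [-584.4 -514.8   36. ] rot [-0.1  0.  57.2]
```

```bash
python3 -m inch '[[-30,-26,0,0,0,4,-1],[-70,-62,0,0,0,8,-1],[-112,-99,0,0,0,12,-1],[-154,-136,0,0,0,17,-1],[-196,-173,0,0,0,21,-1],[-238,-210,0,0,0,25,-1],[-280,-247,0,0,0,29,-1],[-322,-284,0,0,0,33,-1]]' 40
python3 -c "
from h import *
goal(.5285,-.2495,.160,6.6)"
```

```text
t: 1.1
ee_pos: [0.3956, 0.072, 0.1959]
eef_rot: [0.495, 0.869, 0.0, 0.0]
contact_force: [1.0, 0.8, -0.2]
width: 0.0855
t 1.1 pos [0.3956 0.072  0.1959] jawdeg 30.64 F [ 1.   0.8 -0.2] T [-0.02 -0.05 -0.04] w 0.0855 q [ 0.18  0.03 -0.27  1.28 -0.    1.22]
shift mm [-344.4  -49.6   35.9] rot [ 0.  0. 24.]
```

```bash
python3 -m inch '[[-50,-7,0,0,0,4,-1],[-100,-14,0,0,0,8,-1],[-150,-21,0,0,0,12,-1],[-200,-29,5,0,0,16,-1],[-250,-36,12,0,0,20,-1],[-300,-43,24,0,0,24,-1],[-344,-50,36,0,0,24,-1],[-344,-50,36,0,0,24,-1]]'
python3 - <<'E'
from h import *
from rig import vision
import cv2
goal(.5285,-.2495,.076,6.6)
for n in("top","side"):
    c=vision.camera(n); np.savez(f"{n}1.npz",**c)
    P=cloud(c)
    if n=="top": i=c["img"][130:320,190:390]
    else: i=c["img"][100:290,155:355]
    cv2.imwrite(f"pics/{n}1.png",cv2.resize(i[:,:,::-1],None,fx=3,fy=3,interpolation=cv2.INTER_CUBIC))
E
```

```text
t: 2.1
ee_pos: [0.5282, -0.2496, 0.1578]
eef_rot: [0.665, 0.747, -0.001, -0.001]
contact_force: [0.1, 0.0, -0.3]
width: 0.0853
t 2.1 pos [ 0.5282 -0.2496  0.1578] jawdeg 6.61 F [ 0.1  0.  -0.3] T [0.05 0.01 0.01] w 0.0853 q [-0.44  0.36  0.06  1.27 -0.    1.01]
shift mm [ 0.   0.5 81.8] rot [-0.1 -0.1  0. ]
```

View pics/side1.png

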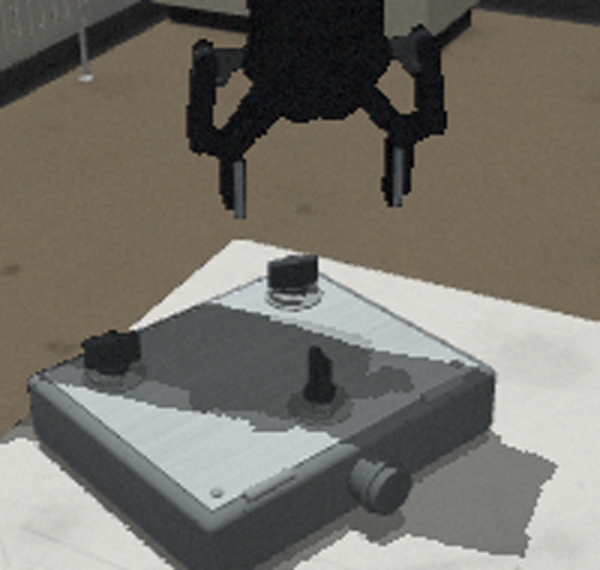

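View pics/top1.png

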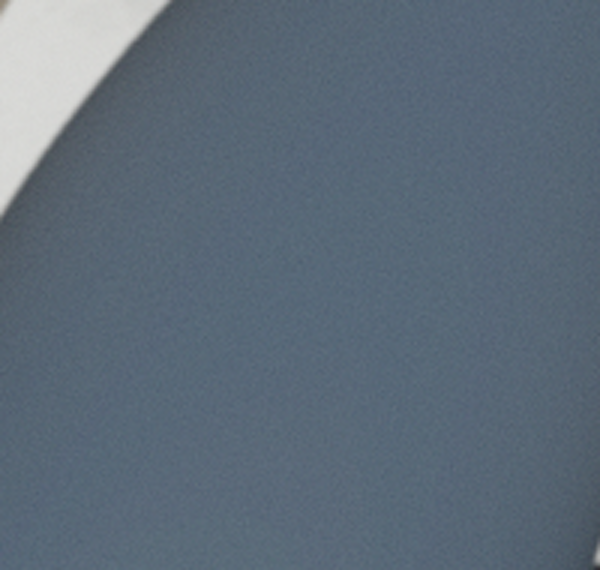

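The side view shows the fingers (zoomed x 238 and 395) straddling the open wing at x≈320. The arm blocks the top view. Descending next.

```bash
python3 -m inch '[[0,0,30,0,0,0,-0.3],[0,0,55,0,0,0,-0.3],[0,0,72,0,0,0,-0.3],[0,0,82,0,0,0,-0.3],[0,0,82,0,0,0,-0.3]]' 40
python3 -c "
from h import *
goal(.5285,-.2495,.076,6.6)"
```

```text
t: 2.82
ee_pos: [0.5281, -0.2465, 0.078]
eef_rot: [0.664, 0.748, -0.0, -0.0]
contact_force: [-0.3, 0.4, 0.3]
width: 0.0555
t 2.825 pos [ 0.5281 -0.2465  0.078 ] jawdeg 6.82 F [-0.3  0.4  0.3] T [-0.03  0.    0.01] w 0.0555 q [-0.44  0.4  -0.09  1.08 -0.    1.02]
shift mm [-3.   0.1  2. ] rot [-0.  -0.   0.2]
```

```bash
python3 -m inch '[[-2,0,1,0,0,0,0],[-2,0,1,0,0,0,0.3],[-2,0,1,0,0,0,0.6],[-2,0,1,0,0,0,0.8],[-2,0,1,0,0,0,1],[-2,0,1,0,0,0,1],[-2,0,1,0,0,0,1]]' 30
python3 - <<'E'
from h import *
from rig import vision
import cv2
goal(.5285,-.2495,.076,6.6)
c=vision.camera("side")
i=c["img"][150:290,185:355]
cv2.imwrite(f"pics/side2.png",cv2.resize(i[:,:,::-1],None,fx=4,fy=4,interpolation=cv2.INTER_CUBIC))
E
```

```text
t: 3.7
ee_pos: [0.5286, -0.2493, 0.0769]
eef_rot: [0.664, 0.748, -0.0, -0.0]
contact_force: [0.5, -0.7, -0.1]
width: 0.0002
t 3.7 pos [ 0.5286 -0.2493  0.0769] jawdeg 6.77 F [ 0.5 -0.7 -0.1] T [-0.04  0.02  0.02] w 0.0002 q [-0.44  0.4  -0.09  1.08 -0.    1.01]
shift mm [-0.2 -0.1  0.9] rot [-0.   0.   0.2]
```

View pics/side2.png

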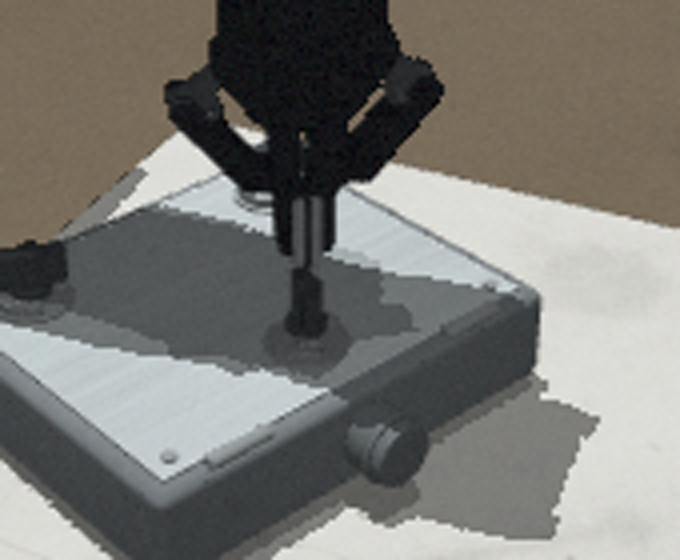

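The jaws shut fully (0.2 mm) and the picture shows the tips above or behind the wing top (zoomed (300,265)). I'll compare that with the projection.

```bash
python3 - <<'E'
from h import *
from rig import vision
import cv2
for n in("side","top"):
    c=vision.camera(n); np.savez(f"{n}2.npz",**c)
    def proj(p):
        q=R.from_quat(c["rotation"]).inv().apply(np.array(p)-c["eye"]);K=c["K"]
        return K[0,0]*q[0]/-q[2]+K[0,2], K[1,1]*-q[1]/-q[2]+K[1,2]
    print(n,proj([.5286,-.2493,.0769]),proj([.5285,-.2495,.099]),proj([.5285,-.2495,.062]))
c=cam("side2.npz");P=cloud(c)
for v in range(190,240,3): print(v,[tuple((P[v,u]*1000).round(0).astype(int)) for u in (257,260,263)])
E
```

```text
side (np.float64(260.25975094100255), np.float64(230.63811185707658)) (np.float64(260.16624420529445), np.float64(221.11805405852255)) (np.float64(260.24702461377484), np.float64(237.01908956711955))
top (np.float64(314.20067319408133), np.float64(199.86753722600298)) (np.float64(315.38463859752324), np.float64(197.62768932754977)) (np.float64(313.61645286706516), np.float64(201.40810964937165))
190 [(np.int64(522), np.int64(-261), np.int64(173)), (np.int64(538), np.int64(-101), np.int64(83)), (np.int64(533), np.int64(-256), np.int64(171))]
193 [(np.int64(522), np.int64(-260), np.int64(167)), (np.int64(528), np.int64(-259), np.int64(166)), (np.int64(533), np.int64(-259), np.int64(166))]
196 [(np.int64(522), np.int64(-260), np.int64(160)), (np.int64(528), np.int64(-260), np.int64(160)), (np.int64(533), np.int64(-258), np.int64(159))]
199 [(np.int64(522), np.int64(-260), np.int64(154)), (np.int64(528), np.int64(-255), np.int64(151)), (np.int64(534), np.int64(-256), np.int64(151))]
202 [(np.int64(522), np.int64(-256), np.int64(145)), (np.int64(528), np.int64(-258), np.int64(147)), (np.i
[... 1109 characters left out ...]
(-214), np.int64(64)), (np.int64(528), np.int64(-259), np.int64(94)), (np.int64(533), np.int64(-267), np.int64(99))]
229 [(np.int64(523), np.int64(-246), np.int64(79)), (np.int64(528), np.int64(-259), np.int64(87)), (np.int64(533), np.int64(-267), np.int64(92))]
232 [(np.int64(522), np.int64(-252), np.int64(76)), (np.int64(528), np.int64(-255), np.int64(78)), (np.int64(533), np.int64(-264), np.int64(84))]
235 [(np.int64(522), np.int64(-255), np.int64(71)), (np.int64(528), np.int64(-249), np.int64(66)), (np.int64(533), np.int64(-265), np.int64(78))]
238 [(np.int64(521), np.int64(-263), np.int64(70)), (np.int64(527), np.int64(-267), np.int64(72)), (np.int64(533), np.int64(-265), np.int64(70))]
```

```bash
python3 - <<'E'
from h import *
for n,p in(("side0",(.232,.471,.196)),("side1",(.528,-.2496,.158)),("side2",(.5286,-.2493,.0769))):
    c=cam(n+".npz");P=cloud(c);d=np.hypot(P[...,0]-p[0],P[...,1]-p[1])
    m=(d<.075)&(P[...,2]>.105)&(P[...,2]<.4)&(c["z_map"]>0)
    z=np.sort(P[m][:,2]);print(n,p[2],"lowest",z[:12].round(3), "pct",np.percentile(z,[2,5]))
    # lateral midpoint
    q=P[m];q=q[q[:,2]<z[0]+.03];print(q.mean(0),q.min(0),q.max(0))
E
```

```text
side0 0.196 lowest [0.246 0.246 0.246 0.247 0.247 0.248 0.248 0.248 0.249 0.25  0.25  0.25 ] pct [0.2528613  0.26083608]
[0.23274304 0.46524685 0.26181409] [0.2014901  0.41002505 0.24574556] [0.26450377 0.51931232 0.27573981]
side1 0.158 lowest [0.209 0.209 0.21  0.211 0.211 0.211 0.211 0.212 0.212 0.212 0.212 0.213] pct [0.22333935 0.23875213]
[ 0.53245076 -0.25332309  0.2259463 ] [ 0.47226062 -0.26503068  0.20913449] [ 0.58565398 -0.23016408  0.23906112]
side2 0.0769 lowest [0.115 0.115 0.116 0.116 0.117 0.117 0.118 0.119 0.119 0.119 0.119 0.12 ] pct [0.13822294 0.16190635]
[ 0.52900034 -0.2560574   0.13183552] [ 0.51534507 -0.26126273  0.11494082] [ 0.54314828 -0.24456409  0.14470392]
```

The camera consistently puts the tips about 39 mm above the reported TCP: 50 mm with the jaws open, 38 mm shut, in all three pictures. The grip on empty air agrees. I'll trust the camera, open and go deeper, watching the force.

```bash
python3 -m inch '[[0,0,0,0,0,0,-0.3],[0,0,0,0,0,0,-0.3],[0,0,0,0,0,0,-0.3],[0,0,0,0,0,0,-0.3],[0,0,10,0,0,0,-0.3],[0,0,20,0,0,0,-0.3],[0,0,25,0,0,0,-0.3],[0,0,25,0,0,0,-0.3]]' 30
python3 - <<'E'
from h import *
from rig import vision
import cv2
goal(.5285,-.2495,.039,6.6)
c=vision.camera("side");np.savez("side3.npz",**c);P=cloud(c)
i=c["img"][150:290,185:355]
cv2.imwrite(f"pics/side3.png",cv2.resize(i[:,:,::-1],None,fx=4,fy=4,interpolation=cv2.INTER_CUBIC))
E
```

```text
t: 4.85
ee_pos: [0.5282, -0.2491, 0.0512]
eef_rot: [0.664, 0.748, -0.0, -0.001]
contact_force: [-0.3, 0.7, 0.3]
width: 0.0555
t 4.85 pos [ 0.5282 -0.2491  0.0512] jawdeg 6.77 F [-0.3  0.7  0.3] T [0.03 0.03 0.  ] w 0.0555 q [-0.44  0.42 -0.13  1.02 -0.    1.01]
shift mm [-0.4  0.3 12.2] rot [-0.1 -0.   0.2]
```

View pics/side3.png

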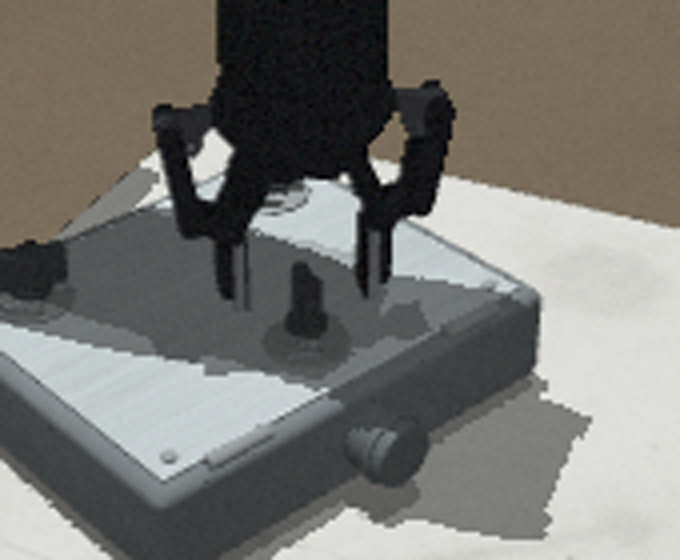

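The side view now has the tips (zoomed (245,308) and (370,298)) level with the upper wing and straddling it. I'll go down a further 12 mm and close.

```bash
python3 -m inch '[[0,0,6,0,0,0,-0.3],[0,0,12,0,0,0,-0.3],[0,0,12,0,0,0,0.2],[0,0,12,0,0,0,0.5],[0,0,12,0,0,0,0.7],[0,0,12,0,0,0,1],[0,0,12,0,0,0,1],[0,0,12,0,0,0,1]]' 30
python3 - <<'E'
from h import *
from rig import vision
import cv2
goal(.5285,-.2495,.039,6.6)
c=vision.camera("side");np.savez("side4.npz",**c);P=cloud(c)
i=c["img"][150:290,185:355]
cv2.imwrite(f"pics/side4.png",cv2.resize(i[:,:,::-1],None,fx=4,fy=4,interpolation=cv2.INTER_CUBIC))
E
```

```text
t: 5.9
ee_pos: [0.5298, -0.2493, 0.0403]
eef_rot: [0.664, 0.748, 0.001, 0.001]
contact_force: [5.3, 1.9, -1.2]
width: 0.0172
t 5.9 pos [ 0.5298 -0.2493  0.0403] jawdeg 6.79 F [ 5.3  1.9 -1.2] T [ 0.39 -1.06  0.04] w 0.0172 q [-0.44  0.43 -0.14  0.99  0.    1.01]
shift mm [-0.1 -1.3  1.3] rot [0.1 0.  0.2]
```

View pics/side4.png

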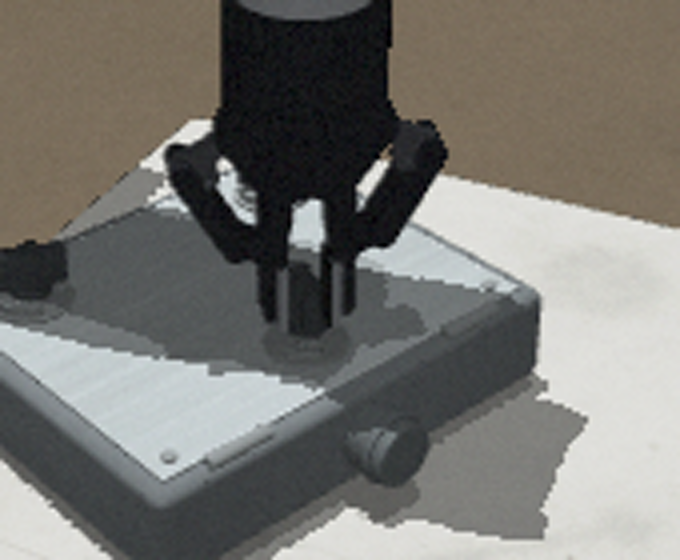

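The wing is held but the width is 17.2 mm, not 9, so I'll check whether it has settled.

```bash
python3 -m inch '[[0,1,0,0,0,0,1],[0,1,0,0,0,0,1],[0,1,0,0,0,0,1]]' 30
python3 - <<'E'
from h import *
import cv2
goal(.5285,-.2495,.039,6.6)
for n in("top0","side0"):
    c=cam(n+".npz"); u,v={"top0":(314,200),"side0":(261,228)}[n]
    i=c["img"][v-22:v+22,u-25:u+25,::-1]
    i=np.clip((i.astype(float))*1.6,0,255).astype(np.uint8)
    cv2.imwrite(f"pics/{n}w.png",cv2.resize(i,None,fx=12,fy=12,interpolation=cv2.INTER_CUBIC))
E
```

```text
t: 6.32
ee_pos: [0.5299, -0.2493, 0.0402]
eef_rot: [0.664, 0.748, 0.0, 0.0]
contact_force: [2.9, 1.3, 1.6]
width: 0.0171
t 6.325 pos [ 0.5299 -0.2493  0.0402] jawdeg 6.77 F [2.9 1.3 1.6] T [ 0.24 -0.62  0.07] w 0.0171 q [-0.44  0.43 -0.14  1.    0.    1.01]
shift mm [-0.1 -1.4  1.2] rot [0.  0.  0.2]
```

View pics/top0w.png

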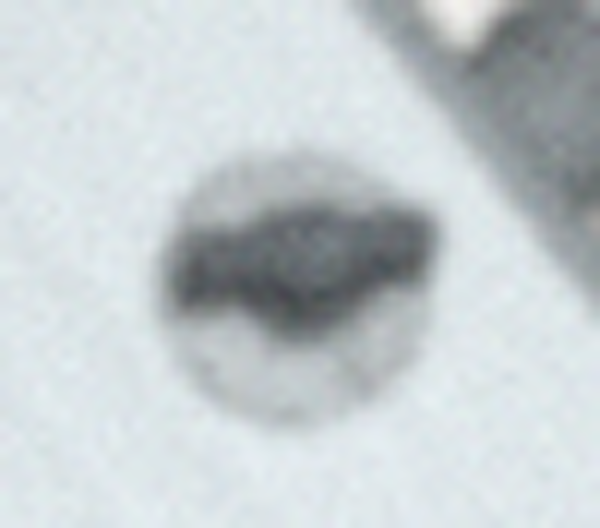

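View pics/side0w.png

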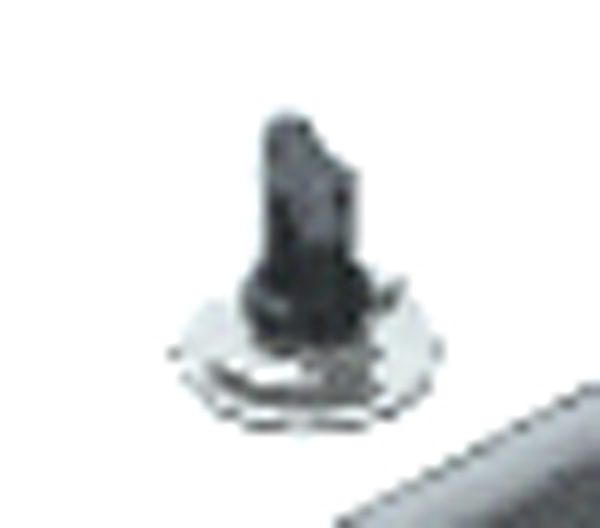

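The zoomed views show a round collar about 17 mm across at the wing's base, so I'm gripping the collar. I'll open a little, rise 7 mm and grip the blade.

```bash
python3 -m inch '[[0,0,0,0,0,0,0.4],[0,0,0,0,0,0,0.4],[0,0,-4,0,0,0,0.4],[0,0,-7,0,0,0,0.4],[0,0,-7,0,0,0,1],[0,0,-7,0,0,0,1],[0,0,-7,0,0,0,1],[0,0,-7,0,0,0,1]]' 30
python3 - <<'E'
from h import *
from rig import vision
import cv2
goal(.53,-.2495,.047,6.6)
c=vision.camera("side");np.savez("side5.npz",**c);P=cloud(c)
i=c["img"][150:290,185:355]
cv2.imwrite(f"pics/side5.png",cv2.resize(i[:,:,::-1],None,fx=4,fy=4,interpolation=cv2.INTER_CUBIC))
E
```

```text
t: 7.32
ee_pos: [0.53, -0.2493, 0.0473]
eef_rot: [0.664, 0.748, 0.0, 0.0]
contact_force: [0.2, 0.1, 5.7]
width: 0.0081
t 7.325 pos [ 0.53   -0.2493  0.0473] jawdeg 6.77 F [0.2 0.1 5.7] T [ 0.08 -0.1   0.03] w 0.0081 q [-0.44  0.42 -0.13  1.01 -0.    1.01]
shift mm [-0.2 -0.   0.3] rot [0.  0.  0.2]
```

View pics/side5.png

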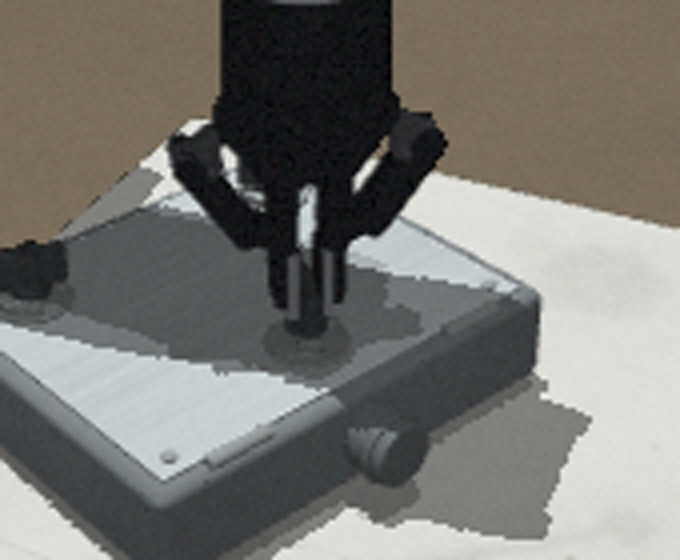

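The width is 8.1 mm, so I have the blade. Now I'll turn clockwise (+ about tool z) in stages.

```bash
python3 -m inch '[[0,0,-0.5,0,0,5,1],[0,0,-0.5,0,0,11,1],[0,0,-0.5,0,0,17,1],[0,0,-0.5,0,0,23,1],[0,0,-0.5,0,0,29,1],[0,0,-0.5,0,0,35,1],[0,0,-0.5,0,0,40,1],[0,0,-0.5,0,0,40,1]]' 40
python3 - <<'E'
from h import *
from rig import vision
import cv2
goal(.53,-.2495,.047,-75)
c=vision.camera("side");np.savez("side6.npz",**c);P=cloud(c)
i=c["img"][150:290,185:355]
cv2.imwrite(f"pics/side6.png",cv2.resize(i[:,:,::-1],None,fx=4,fy=4,interpolation=cv2.INTER_CUBIC))
E
```

```text
t: 8.38
ee_pos: [0.5291, -0.2491, 0.0473]
eef_rot: [0.88, 0.476, -0.0, -0.0]
contact_force: [-2.4, -0.1, 4.3]
width: 0.0078
t 8.375 pos [ 0.5291 -0.2491  0.0473] jawdeg -33.2 F [-2.4 -0.1  4.3] T [0.18 0.51 0.01] w 0.0078 q [-0.44  0.42 -0.13  1.01 -0.    1.71]
shift mm [0.2 1.  0.3] rot [-0.   0.  41.8]
```

View pics/side6.png

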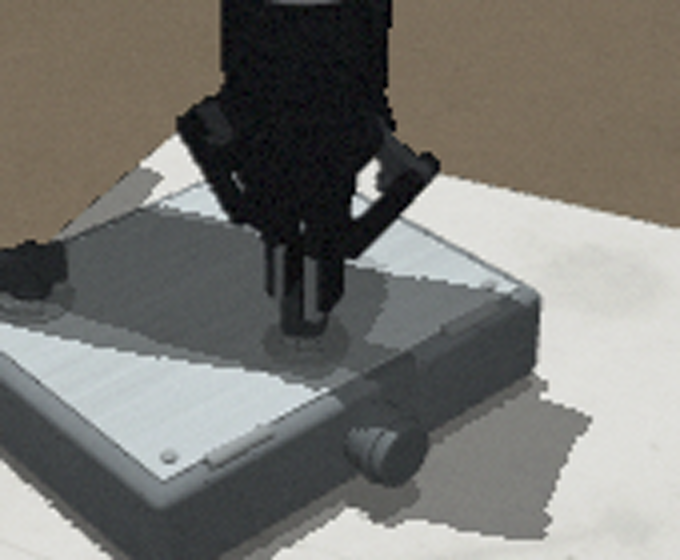

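The wing is turning with the jaws and the forces stay low. Continuing.

```bash
python3 -m inch '[[0,0,0,0,0,5,1],[0,0,0,0,0,10,1],[0,0,0,0,0,15,1],[0,0,0,0,0,20,1],[0,0,0,0,0,24,1],[0,0,0,0,0,28,1],[0,0,0,0,0,28,1]]'
python3 -c "
from h import *
goal(.53,-.2495,.047,-75)"
```

```text
t: 9.3
ee_pos: [0.5287, -0.2487, 0.047]
eef_rot: [0.968, 0.249, -0.001, -0.001]
contact_force: [-4.5, 3.2, 2.8]
width: 0.0078
t 9.3 pos [ 0.5287 -0.2487  0.047 ] jawdeg -61.12 F [-4.5  3.2  2.8] T [ 0.59  0.9  -0.04] w 0.0078 q [-0.44  0.42 -0.13  1.01  0.    2.2 ]
shift mm [0.8 1.4 0. ] rot [-0.1  0.1 13.9]
```

```bash
python3 -m inch '[[0,0,0,0,0,3,1],[0,0,0,0,0,6,1],[0,0,0,0,0,9,1],[0,0,0,0,0,11,1],[0,0,0,0,0,12,1],[0,0,0,0,0,12,1]]'
python3 - <<'E'
from h import *
from rig import vision
import cv2
goal(.53,-.2495,.047,-75)
c=vision.camera("side");np.savez("side7.npz",**c);P=cloud(c)
i=c["img"][150:290,185:355]
cv2.imwrite(f"pics/side7.png",cv2.resize(i[:,:,::-1],None,fx=4,fy=4,interpolation=cv2.INTER_CUBIC))
E
```

```text
t: 10.05
ee_pos: [0.5285, -0.2484, 0.0466]
eef_rot: [0.989, 0.146, -0.001, -0.001]
contact_force: [-3.2, 4.3, -7.4]
width: 0.008
t 10.05 pos [ 0.5285 -0.2484  0.0466] jawdeg -73.17 F [-3.2  4.3 -7.4] T [ 0.96  0.69 -0.02] w 0.008 q [-0.44  0.43 -0.13  1.01  0.    2.41]
shift mm [ 1.1  1.5 -0.4] rot [-0.1  0.1  1.8]
```

View pics/side7.png

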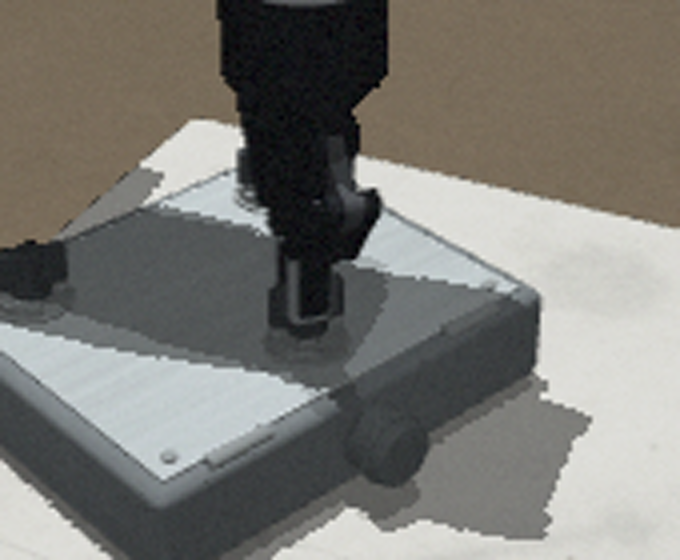

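Fz flipped from +2.8 to −7.4 N, so the 6 N spring is now pulling down and the wing is past the cam. I'll go a few degrees more to the stop, then release.

```bash
python3 -m inch '[[0,0,0,0,0,2,1],[0,0,0,0,0,4,1],[0,0,0,0,0,4,1]]'
python3 -c "
from h import *
goal(.53,-.2495,.047,-75)"
```

```text
t: 10.48
ee_pos: [0.5285, -0.2484, 0.0467]
eef_rot: [0.994, 0.112, -0.001, -0.001]
contact_force: [-3.4, 4.6, -7.3]
width: 0.0076
t 10.475 pos [ 0.5285 -0.2484  0.0467] jawdeg -77.14 F [-3.4  4.6 -7.3] T [0.96 0.77 0.41] w 0.0076 q [-0.44  0.43 -0.13  1.01  0.    2.48]
shift mm [ 1.2  1.4 -0.3] rot [-0.1  0.1 -2.1]
```

The moment jumped to 0.41 N m, which is the hard stop. Easing the twist, then opening and rising.

```bash
python3 -m inch '[[0,0,0,0,0,-1,1],[0,0,0,0,0,-1,0.5],[0,0,0,0,0,-1,0.3],[0,0,0,0,0,-1,0.3],[0,0,-15,0,0,-1,0.3],[0,0,-40,0,0,-1,0.3],[0,0,-80,0,0,-1,0.3],[0,0,-110,0,0,-1,0.3]]'
python3 -c "
from h import *
goal(.40,.10,.20,-75)"
```

```text
t: 11.48
ee_pos: [0.5301, -0.2495, 0.1604]
eef_rot: [0.993, 0.12, 0.001, 0.001]
contact_force: [1.7, -0.6, -0.7]
width: 0.0305
t 11.475 pos [ 0.5301 -0.2495  0.1604] jawdeg -76.23 F [ 1.7 -0.6 -0.7] T [-0.06  0.   -0.07] w 0.0305 q [-0.44  0.35  0.06  1.27 -0.    2.46]
shift mm [ -43.1 -370.4  -40.3] rot [ 0.1 -0.1 -1.2]
```

Moving aside so the top camera can see.

```bash
python3 -m inch '[[-5,-45,-20,0,0,0,0],[-10,-95,-40,0,0,0,0],[-18,-150,-40,0,0,0,0],[-25,-205,-40,0,0,0,0],[-31,-260,-40,0,0,0,0],[-37,-315,-40,0,0,0,0],[-43,-370,-40,0,0,0,0],[-43,-370,-40,0,0,0,0]]'
python3 - <<'E'
from h import *
from rig import vision,manip
import cv2
print(manip.state()["ee_pos"])
out=[]
for n in("top","side"):
    c=vision.camera(n);P=cloud(c)
    i=c["img"][130:320,190:390] if n=="top" else c["img"][150:290,155:335]
    cv2.imwrite(f"pics/{n}9.png",cv2.resize(i[:,:,::-1],None,fx=3.5,fy=3,interpolation=cv2.INTER_CUBIC) if 0 else cv2.resize(i[:,:,::-1],None,fx=3,fy=3,interpolation=cv2.INTER_CUBIC))
    for name,(x,y) in(("a",(.517,-.106)),("c",(.393,-.2035)),("open",(.528,-.2515))):
        m=(np.hypot(P[...,0]-x,P[...,1]-y)<.026)&(P[...,2]>.086)&(P[...,2]<.112)
        q=P[m];w,V=np.linalg.eigh(np.cov(q[:,:2].T))
        print(n,name,m.sum(),q.mean(0).round(4),np.degrees(np.arctan2(V[1,1],V[0,1]))%180,np.percentile(q[:,2],90))
E
```

```text
t: 12.48
ee_pos: [0.3991, 0.1014, 0.1988]
eef_rot: [0.992, 0.124, 0.001, -0.001]
contact_force: [0.4, -0.5, 0.5]
width: 0.0428
[0.39913526 0.10139888 0.19875699]
top a 115 [ 0.5171 -0.1059  0.0925] 15.305743572103665 0.0942785361680247
top c 126 [ 0.3912 -0.2032  0.0926] 14.644674215421247 0.0945617334536688
top open 122 [ 0.5274 -0.2491  0.0926] 14.175662768662619 0.09499304316814591
side a 94 [ 0.5197 -0.1061  0.0924] 13.946568460908168 0.09602855913666125
side c 117 [ 0.3943 -0.2035  0.0924] 14.646843711146403 0.0961050261680512
side open 123 [ 0.5302 -0.2493  0.0925] 14.757121250660873 0.09612188758570724
```

View pics/top9.png

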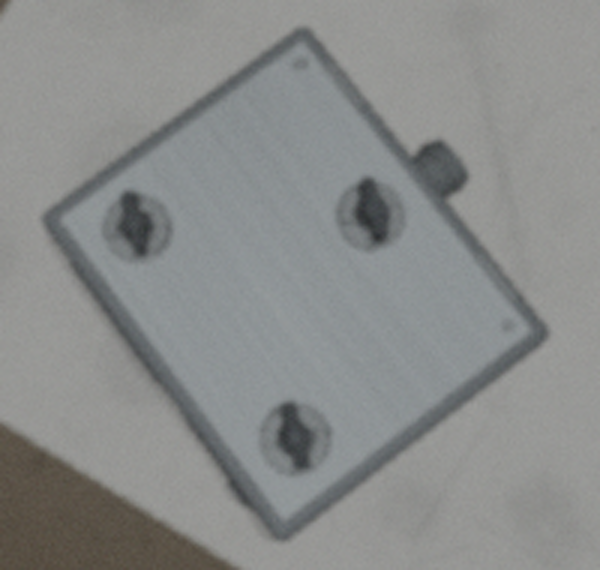

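View pics/side9.png

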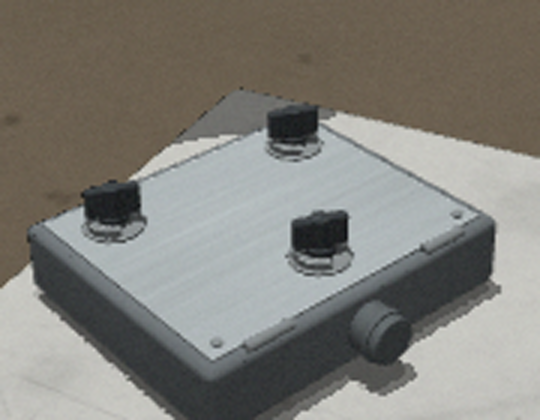

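Both views show all three wings in line (about 14–15°) and at the same height (about 94–96 mm tops). The turned wing has dropped, and nothing is touching it. Handing in.

```bash
python3 -c "
from rig import close_job
print(close_job())"
```

```text
the job is handed in; nothing more can be done
None
```

The open fastener, the one by the hinged edge, is now locked. I turned its wing clockwise to the hard stop, released it, moved the arm clear and handed the job in at about 12.6 s of the 35 s allowed.

**Last checks:**
- **Alignment:** All three wings lie at 14–15° in both cameras.
- **Height:** All three tops read 94–96 mm, so the turned wing has dropped the 5 mm into its detent.
- **Locked fasteners:** The other two read the same as at the start, within about 1°.
- **Forces:** While turning, Fz changed from +3 to −7 N as the spring took over. The moment then rose to 0.4 N m at the stop.

**What disagreed with the description, or went wrong:**
- **Fingertip position:** The fingertips sit about 39 mm above the reported TCP. My first grip closed on air above the wing because of this.
- **Wrong grip:** My second grip caught the round 17 mm collar below the blade. I raised 7 mm and regripped the blade at 8 mm.
- **Wing direction:** The locked wings stand about 23° off the unit's long edges, not parallel to them. I lined the wing up with the other two, and the hard stop agreed with that.

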